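# Screw the last coat peg into the hall peg rail without crossing its thread

## Robot

A 6-joint arm with a two-finger parallel gripper is mounted at the origin on the work surface. World frame = base frame: x ahead of the robot, y to its left, z up, the work surface at z = 0. Lengths are in m, angles in rad, forces in N, time in s.
With the tool pointing down it reaches from about 0.3 to 0.775 m from the base axis. Payload 14.6 kg.
Tool frame: the origin (TCP) lies at the very end of the fingers, on their centre line; the grasp point (between the pads) lies 19 mm behind it; z points along the fingers, y is the line along which they close (so a half turn about z gives the same grasp; the last joint's range is limited). The gripper opens to 94 mm and grips with 3 to 60 N. Pads are 16 mm wide; open, the fingers measure 119 mm over their backs; the gripper's body (75 mm by 177 mm) begins 78 mm behind the grasp point.
Start: joints at [1.072, 0.3, 1.521, -0, 1.321, -0.067], TCP at [0.23, 0.5, 0.205] pointing down, gripper open.
Joint ranges: [-3.03, 3.03], [-0.79, 2.21], [0.23, 2.52], [-1.04, 4.18], [0, 3.07], [-2.55, 2.55]. Speed limits (rad/s): [2.22, 2.22, 2.57, 3.14, 3.14, 3.14].

## Interface

Orientations are given as [roll, pitch, yaw] about the fixed x, y, z axes, in that order (R = Rz(yaw) Ry(pitch) Rx(roll)).
In Python, from station import ctrl, cams gives the robot as it stands. The module is installed in compiled form; this text tells all that it offers.
- The arm moves only by the tool arm_command, never from a script. Its argument "plan" is a list that holds one entry, the list of rows, each a list of 7 numbers: the shift along the tool's x, y, z in fractions of the full range, 1 being 600 mm, then the turn, a rotation vector about the tool's x, y, z in fractions of the full range, 1 being 2 pi rad, then the closure, from -1 (fully open) to 1 (shut). A call has 1 to 12 rows; each row is the pose to reach, as a shift and turn from the pose commanded when the call began, along the tool's axes at that moment; what a row does not reach only later rows make up. A row lasts 1/10 s, in which the tool goes at most 50 mm and 8.59 degrees, less where a joint would pass 70% of its speed; a pose out of reach is approached as far as the arm can. Shift and turn numbers lie between -1 and 1, and a call with a number outside is refused. A call with a gripper value outside its range is refused whole. The fingers move at their own pace and stop on an object; "squeeze" is the grip in N (left out, the last holds). Time passes only in rows, so rows that repeat a pose let the fingers close. It gives the time, the measured TCP pose, the force, the opening and the grip force at its end, in the units of the state.
- ctrl.get_obs(): the state, without advancing time (a new reading comes with each control period).
- cams.camera(name): name is "side" or "top" or "wrist"; returns (picture, depth): 384x512x3 uint8, blue, green, red; 384x512 float32, m along the optical axis (not along the pixel's ray), 0 where there is no reading.
- cams.camera_info(name): a dict with "fx", "fy", "cx", "cy" (pixels), "world_to_cam" (4x4, takes a point from world to camera coordinates). Camera axes: x right, y down, z forward; pixel columns grow to the right and rows downward; lengths in m; the calibration is good to about 2 mm. A picture is of the moment at which its call begins: read the wrist's pose just before it. camera_info takes no time and is no camera call; for the wrist camera it gives the pose at the moment of the call.
- ctrl.hand_in(): hands the job in; it is judged then, once.
The state is a dict: "time_s": time; "qpos": joint angles; "joint_vel": joint speeds; "tau": joint torques, N m; "ee_pos": TCP position; "eef_rot": TCP orientation; "force": force on the tool from outside, world axes, zero at the start; "moment": the same for the moment, N m; "grip_width": finger opening in m; "grip_force": force on a finger pad.
Only numpy, scipy, OpenCV 4.12 (cv2) and the standard library are available. Lean on these libraries where they do the work, as an engineer would, in place of code of your own. Each camera call takes 0.05 s, during which the arm holds its last target. There are 200 camera calls.

## Task

The middle coat peg is only standing loosely in its brass collar: screw it in clockwise, gently, until it is fully home with its flange down on the collar, then let go. If it binds while still standing proud the thread is crossed: stop at once, turn it back under light pressure until it drops into the thread, then screw it home. Never force it, because the collar must not turn in the wood, and leave the other things on the table alone.

Things in the scene. Friction and masses are not known exactly. Their poses are not given: they have to be found in the camera images.
- peg: Loose black coat peg, about 0.14 kg, upright in the middle collar. Origin: centre of the underside of its round flange (54 mm across, 5 mm thick); z up, x and y square to the flats of its head. Below: a 27.5 mm steel stem with three lugs. Origin's height over collar_top: about 12.5 mm with its lugs on top of the thread (proud), 2.5 to 4 mm when dropped in, 0 when home.
- peg_head (a point): Centre of the peg's square head, 31 mm above the peg's origin. The head is 36 x 36 mm and 34 mm tall (14 to 48 mm above the origin), on a 26 mm round neck: grip two facing flats.
- rail: Oak peg rail lying fixed on the table, 90 x 440 mm, 32 mm thick, long side along its y; origin at the centre of its underside, z up. Two fitted pegs, like the loose one, stand 130 mm either side of the middle, tops 82 mm above the table.
- collar_top (a point): Centre of the upper face of the middle brass collar, 34 mm above the table, in the axis of the thread; its round flange is 74 mm across and stands 2 mm over the wood.
- thread_in (a point): Hidden crest of the three-start thread, on the axis, 7 mm below the collar's top. A proud peg turns freely between two stops about 1.5 rad apart; in a window 0.35 rad wide between them it drops 8 to 10 mm under light pressure. Turned clockwise (from above) it either drops in or binds, crossed, within 0.75 rad; then the drop lies counter-clockwise, up to 0.75 rad back from that stop.
- thread_end (a point): Hidden end of the thread, on the axis, 19.7 mm below the collar's top. Once dropped in (sometimes so at the start), the peg goes home by clockwise turning with light pressure: 0.7 to 1.05 rad and 2.5 to 4 mm down, to a stop with its flange on the collar. Turned on counter-clockwise instead it binds within 0.85 rad. Where the drop lies cannot be seen.
- collar_mark (a point): Red paint dot on the middle collar's flange, 32.5 mm from the axis: it moves if the collar turns in the wood. The collar holds by friction up to about 0.35 N m about the vertical. A free peg under 4 N takes under 0.1 N m; at every stop the torque builds springily, 2.5 N m per rad, so the collar slips some 0.14 rad past first resistance.
- bowl: Blue ceramic key bowl, 110 mm across, 45 mm tall, origin under its centre. Leave alone.
- padlock: Brass padlock standing upright, 40 x 22 x 61 mm, origin under its centre. Leave alone.
- tape: Yellow tape measure, 65 x 40 x 60 mm, origin under its centre. Leave alone.
Not all that is in view belongs to the job. Leave any pink or turquoise look-alike of the peg alone.

How it is judged:
At the end, for the whole second after the job is handed in: The peg stands upright in the middle collar (within 0.06 rad), its flange down on the collar (less than 1.4 mm gap), at rest and released (z of peg in the frame of collar_top between -0.0015 and 0.0014 m and horizontal distance between peg and collar_top below 0.004 m and angle between peg's own z axis and vertical below 0.06 rad and linear speed of peg below 0.01 m/s and contact force between the fingers and peg below 0.1 N); the robot touches nothing.
It fails at once if the collar was turned in the wood (its mark moved more than 3 mm) (distance of collar_mark from where it was at the start of the episode above 0.003 m).
It fails at once if the peg was pressed or wrenched against the collar with more than 40 N (contact force between peg and rail above 40 N).
It fails at once if the bowl was moved more than 20 mm (distance of bowl from where it was at the start of the episode above 0.02 m).
It fails at once if the padlock was moved more than 20 mm (distance of padlock from where it was at the start of the episode above 0.02 m).
It fails at once if the tape measure was moved more than 20 mm (distance of tape from where it was at the start of the episode above 0.02 m).
It also fails if it takes over 64 s, if anything falls off the work surface, if the arm or the gripper's body presses on something with over 40 N, if the wrist force passes 120 N, or if a joint passes its speed limit or range.

## Working session

There is one attempt and no reset: what is moved stays moved. The work goes in short steps, Python scripts to look and compute and a tool call to move; the robot and the scene stay as the last step left them, time stands still between calls to the robot, and variables do not carry over. Pictures are saved under pics/ and viewed, at most 10 in all, crops included, and the job is handed in when it is done.

Besides the shell and the picture viewer there is one more tool, called by a JSON object that holds its "name" and its "arguments". arm_command: Moves the arm, as the interface text tells. Its arguments: {"type":"object","properties":{"plan":{"type":"array"},"squeeze":{"type":"number"}},"required":["plan"]}

```bash
mkdir -p pics; python3 - <<'E'
from station import ctrl,cams
import cv2,numpy as np
o=ctrl.get_obs();print({k:np.round(v,3).tolist() for k,v in o.items()})
ims=[]
for n in("top","side"):
    p,d=cams.camera(n);np.savez(f"{n}.npz",p=p,d=d,**{k:v for k,v in cams.camera_info(n).items()})
    cv2.imwrite(f"pics/{n}0.png",p)
E
```

```text
{'time_s': 0.0, 'qpos': [1.072, 0.3, 1.522, -0.0, 1.321, -0.067], 'joint_vel': [-0.002, 0.0, -0.001, 0.001, 0.001, -0.001], 'tau': [-0.002, -53.181, -35.274, 0.071, 0.024, -0.0], 'ee_pos': [0.23, 0.499, 0.205], 'eef_rot': [-3.14, -0.0, 2.71], 'force': [-0.529, -0.226, 0.633], 'moment': [0.022, 0.019, -0.003], 'grip_force': 0.0, 'grip_width': 0.094}
```

View pics/top0.png

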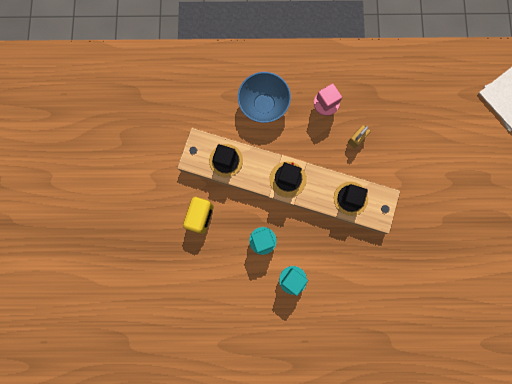

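View pics/side0.png

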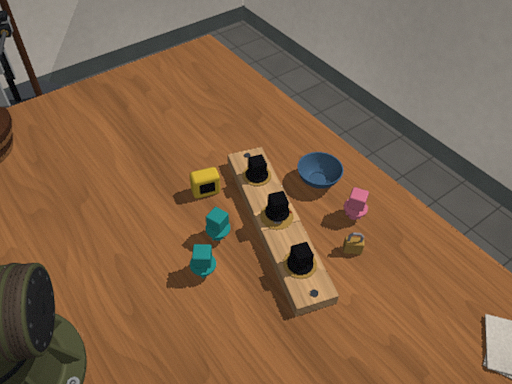

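Top view: black pegs at (225,158), (289,177) and (352,197). The one at (289,177) is in the middle collar on the rail, so it is the target. The pink (328,98) and turquoise (263,240), (293,281) pieces are look-alikes. The bowl is at (264,97), the padlock at (360,135) and the tape at (198,214).

```bash
cat > h.py <<'E'
import numpy as np,cv2
def load(n): return np.load(f"{n}.npz")
def cloud(f):
    d=f['d'];v,u=np.indices(d.shape)
    c=np.stack([(u-f['cx'])/f['fx']*d,(v-f['cy'])/f['fy']*d,d,np.ones_like(d)],-1)
    return (c@np.linalg.inv(f['world_to_cam']).T)[...,:3]
def yaw90(pts): # rect yaw mod 90 of xy points
    r=cv2.minAreaRect((pts[:,:2]*1000).astype(np.float32)); return r
E
python3 - <<'E'
from h import *
f=load("top");W=cloud(f);p=f['p'].astype(int)
print("cam pos",np.linalg.inv(f['world_to_cam'])[:3,3], f['fx'])
black=(p.max(-1)<45)
for u,v in((225,158),(289,177),(352,197)):
    m=np.zeros(black.shape,bool);m[v-25:v+26,u-25:u+26]=1
    q=W[m&black];top=np.percentile(q[:,2],90)
    t=q[abs(q[:,2]-np.median(q[q[:,2]>0.07][:,2]))<0.006]
    print(u,v,'top z',np.round(np.median(t[:,2]),4),len(t),t[:,:2].mean(0).round(4),yaw90(t))
# rail wood top
w=(W[...,2]>0.024)&(W[...,2]<0.040); w[:110]=0;w[240:]=0;w[:,:170]=0;w[:,410:]=0
n,l,s,c=cv2.connectedComponentsWithStats(w.astype(np.uint8));k=1+s[1:,4].argmax()
print('rail',yaw90(W[l==k]))
for nm,(u,v) in dict(bowl=(264,97),pink=(328,98),pad=(360,135),tape=(198,214),teal=(263,240)).items(): print(nm,W[v,u].round(3))
# red dot
b,g,r=p[...,0],p[...,1],p[...,2]
m=(r>120)&(g<70)&(b<70);m[:140]=0;m[220:]=0;m[:,:250]=0;m[:,330:]=0
print('red',m.sum(),W[m].mean(0) if m.any() else 0)
cv2.imwrite("pics/crop0.png",cv2.resize(f['p'][140:215,239:339],None,fx=6,fy=6,interpolation=cv2.INTER_CUBIC))
E
```

```text
cam pos [0.45010348 0.04338439 0.79273014] 386.262083071288
225 158 top z 0.0812 344 [0.6179 0.1165] ((618.6738891601562, 116.8949966430664), (36.12977981567383, 34.75796127319336), 73.08951568603516)
289 177 top z 0.0934 358 [ 0.5793 -0.0066] ((579.800048828125, -6.994773864746094), (35.616729736328125, 34.925682067871094), 70.51976776123047)
352 197 top z 0.0806 350 [ 0.5408 -0.1295] ((541.1033325195312, -129.90159606933594), (33.66118621826172, 35.03721618652344), 72.86463165283203)
rail ((580.59814453125, -7.3997039794921875), (439.7921447753906, 91.10108184814453), 72.54347229003906)
bowl [0.764 0.039 0.005]
pink [ 0.734 -0.086  0.072]
pad [ 0.664 -0.149  0.056]
tape [0.509 0.166 0.058]
teal [0.459 0.042 0.075]
red 5 [ 0.61147211 -0.01684253  0.03382785]
```

View pics/crop0.png

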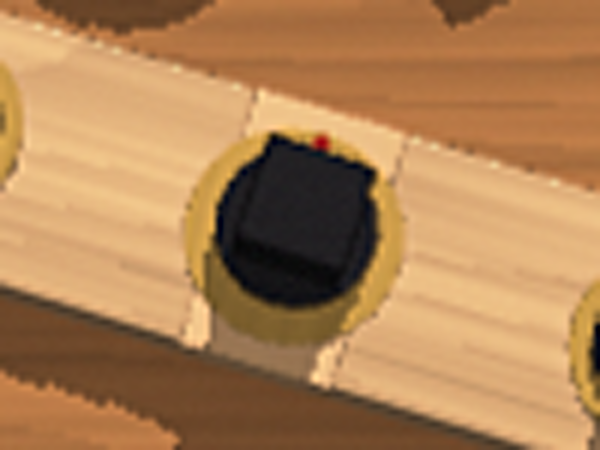

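The crop confirms it: black head in the collar carrying the red dot (crop 321,143). Its top is at 93.4 mm, against about 81 mm for the fitted pegs, so it stands about 12.5 mm proud. The axis is near (0.580, -0.007). I'll move above it and check with the wrist camera.

Careful with the scale: shifts go in shares of 600 mm and turns go in shares of 2 pi rad. That gives: -530 mm / 600 = -0.8833, -313 mm / 600 = -0.5217, -0.09 rad / 6.2832 = -0.0143.

{"name": "arm_command", "arguments": {"plan": [[[-0.0733, -0.0433, 0.0067, 0, 0, -0.0016, -1], [-0.1467, -0.0867, 0.0133, 0, 0, -0.0032, -1], [-0.22, -0.13, 0.02, 0, 0, -0.0048, -1], [-0.2933, -0.1733, 0.0267, 0, 0, -0.0064, -1], [-0.3667, -0.2167, 0.0333, 0, 0, -0.008, -1], [-0.4417, -0.26, 0.04, 0, 0, -0.0095, -1], [-0.515, -0.3033, 0.0467, 0, 0, -0.0111, -1], [-0.5883, -0.3467, 0.0533, 0, 0, -0.0127, -1], [-0.6617, -0.39, 0.06, 0, 0, -0.0143, -1], [-0.735, -0.4333, 0.0667, 0, 0, -0.0143, -1], [-0.8083, -0.4767, 0.075, 0, 0, -0.0143, -1], [-0.8833, -0.5217, 0.075, 0, 0, -0.0143, -1]]], "squeeze": 8}}

```text
time_s: 1.3
ee_pos: [0.5713, 0.0057, 0.1601]
eef_rot: [-3.141, -0.001, 2.8]
force: [1.5, 1.1, -0.1]
grip_width: 0.0939
grip_force: 0.0
```

```bash
cat > look.py <<'E'
from h import *
from station import ctrl,cams
def wrist(name):
    i=cams.camera_info("wrist");p,d=cams.camera("wrist");cv2.imwrite(f"pics/{name}.png",p)
    f=dict(p=p,d=d,**i);return f,cloud(f)
def st():
    o=ctrl.get_obs();print({k:np.round(v,4).tolist() for k,v in o.items() if k in('time_s','ee_pos','eef_rot','force','moment','grip_width','grip_force')},'q6',round(o['qpos'][5],3));return o
E
python3 - <<'E'
from look import *
st()
import time
f,W=wrist("w1");st();np.savez("w1.npz",**f)
p=f['p'];m=(W[...,2]>.088)&(W[...,2]<.098)&(p.max(-1)<60)&(np.hypot(W[...,0]-.58,W[...,1]+.007)<.05)
if m.any(): print(m.sum(),yaw90(W[m]),np.median(W[m][:,2]))
E
```

```text
{'time_s': 1.3, 'ee_pos': [0.5713, 0.0057, 0.1601], 'eef_rot': [-3.1414, -0.001, 2.7996], 'force': [1.5428, 1.1235, -0.076], 'moment': [-0.0293, -0.0522, -0.0069], 'grip_force': 0.0, 'grip_width': 0.0939} q6 -1.283
{'time_s': 1.35, 'ee_pos': [0.574, 0.0004, 0.1598], 'eef_rot': [-3.1403, 0.0003, 2.7963], 'force': [2.061, -5.1601, -0.6926], 'moment': [-0.1634, -0.0457, -0.024], 'grip_force': 0.0, 'grip_width': 0.0938} q6 -1.288
451 ((573.4208984375, -7.225519180297852), (34.274993896484375, 20.660804748535156), 69.13140106201172) 0.09383880556625931
```

View pics/w1.png

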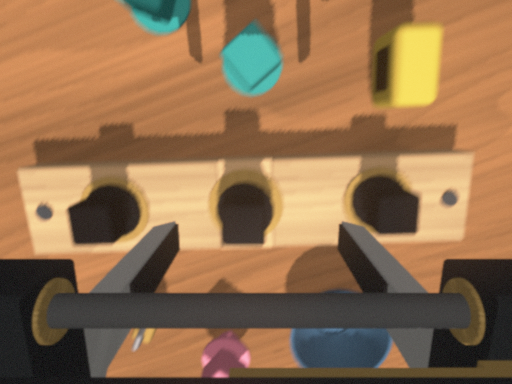

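The wrist view shows the middle peg at (244,215), its head square to the tool, with the fitted pegs at (108,215) and (384,205). I'll let it settle and re-measure.

{"name": "arm_command", "arguments": {"plan": [[[0, 0, 0, 0, 0, 0, -1], [0, 0, 0, 0, 0, 0, -1], [0, 0, 0, 0, 0, 0, -1]]]}}

```text
time_s: 1.65
ee_pos: [0.5703, 0.0088, 0.1609]
eef_rot: [3.142, -0.0, 2.801]
force: [-1.0, 0.3, -0.5]
grip_width: 0.094
grip_force: 0.0
```

```bash
python3 - <<'E'
from look import *
st()
f,W=wrist("w2");o=st()
p=f['p']
for lo,hi in((.089,.098),(.086,.1)):
    m=(W[...,2]>lo)&(W[...,2]<hi)&(p.max(-1)<60)&(np.hypot(W[...,0]-.58,W[...,1]+.007)<.045)
    v,u=np.where(m);print(m.sum(),yaw90(W[m]),np.median(W[m][:,2]),u.min(),u.max(),v.min(),v.max())
E
```

```text
{'time_s': 1.65, 'ee_pos': [0.5703, 0.0088, 0.1609], 'eef_rot': [3.1416, -0.0002, 2.8011], 'force': [-1.0287, 0.2561, -0.4771], 'moment': [-0.0016, -0.0093, 0.0495], 'grip_force': 0.0, 'grip_width': 0.094} q6 -1.279
{'time_s': 1.7, 'ee_pos': [0.5704, 0.0089, 0.161], 'eef_rot': [3.1415, 0.0001, 2.8013], 'force': [0.0717, 0.5443, -1.0801], 'moment': [0.0181, -0.0262, 0.0023], 'grip_force': 0.0, 'grip_width': 0.0941} q6 -1.279
262 ((572.8291015625, -6.81951904296875), (34.604087829589844, 18.739967346191406), 70.92127227783203) 0.09350890638730604 220 263 202 226
305 ((572.8291015625, -6.81951904296875), (34.604087829589844, 18.739967346191406), 70.92127227783203) 0.09321593318620774 220 263 201 226
```

Converted, 102 mm / 600 = 0.17, 95 mm / 600 = 0.1583.

{"name": "arm_command", "arguments": {"plan": [[[-0.0233, -0.02, 0, 0, 0, 0, -1], [-0.0233, -0.02, 0, 0, 0, 0, -1], [-0.0233, -0.02, 0.0333, 0, 0, 0, -1], [-0.0233, -0.02, 0.0667, 0, 0, 0, -1], [-0.0233, -0.02, 0.1, 0, 0, 0, -1], [-0.0233, -0.02, 0.1333, 0, 0, 0, -1], [-0.0233, -0.02, 0.1583, 0, 0, 0, -1], [-0.0233, -0.02, 0.17, 0, 0, 0, -1], [-0.0233, -0.02, 0.17, 0, 0, 0, -1], [-0.0233, -0.02, 0.17, 0, 0, 0, -1]]]}}

```text
time_s: 2.7
ee_pos: [0.5804, -0.0083, 0.0595]
eef_rot: [3.141, 0.001, 2.8]
force: [-0.8, -1.5, -0.8]
grip_width: 0.0943
grip_force: 0.0
```

```bash
python3 - <<'E'
from look import *
o=st()
E
```

```text
{'time_s': 2.7, 'ee_pos': [0.5804, -0.0083, 0.0595], 'eef_rot': [3.1414, 0.0009, 2.7998], 'force': [-0.8063, -1.5407, -0.7519], 'moment': [0.0054, -0.0019, 0.0303], 'grip_force': 0.0, 'grip_width': 0.0943} q6 -1.306
```

{"name": "arm_command", "arguments": {"plan": [[[0, 0, 0, 0, 0, 0, 1], [0, 0, 0, 0, 0, 0, 1], [0, 0, 0, 0, 0, 0, 1], [0, 0, 0, 0, 0, 0, 1], [0, 0, 0, 0, 0, 0, 1], [0, 0, 0, 0, 0, 0, 1], [0, 0, 0, 0, 0, 0, 1], [0, 0, 0, 0, 0, 0, 1]]], "squeeze": 8}}

```text
time_s: 3.5
ee_pos: [0.58, -0.0083, 0.0588]
eef_rot: [-3.142, 0.0, 2.8]
force: [0.9, -0.6, -0.7]
grip_width: 0.0363
grip_force: 8.0
```

```bash
python3 - <<'E'
from look import *
o=st()
p,d=cams.camera("side");f=dict(p=p,d=d,**cams.camera_info("side"));cv2.imwrite("pics/s1.png",cv2.resize(p[120:300,190:350],None,fx=3,fy=3))
o=st()
E
```

```text
{'time_s': 3.5, 'ee_pos': [0.58, -0.0083, 0.0588], 'eef_rot': [-3.1416, 0.0, 2.7998], 'force': [0.8855, -0.5632, -0.6653], 'moment': [-0.0037, -0.0163, 0.0141], 'grip_force': 8.0, 'grip_width': 0.0363} q6 -1.306
{'time_s': 3.55, 'ee_pos': [0.58, -0.0083, 0.0588], 'eef_rot': [-3.1416, 0.0, 2.7998], 'force': [0.5105, -1.7239, -0.4666], 'moment': [0.0351, 0.027, -0.0323], 'grip_force': 7.9998, 'grip_width': 0.0362} q6 -1.306
```

View pics/s1.png

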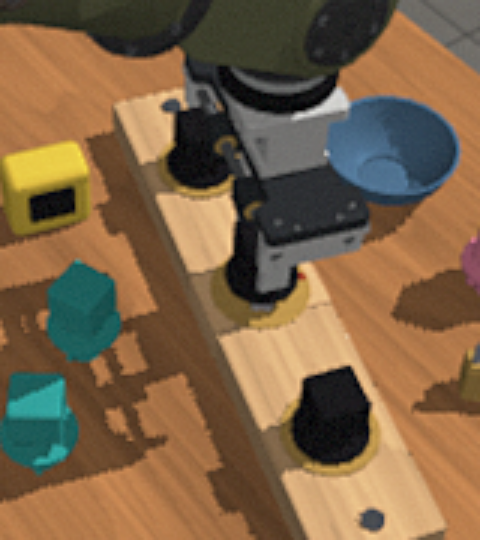

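The fingers hold the head squarely at 36.2 mm (crop 270,260). Next: light pressure, then turn clockwise in small steps.

Converted, 0.5 mm / 600 = 0.0008, 0.06 rad / 6.2832 = 0.0095.

{"name": "arm_command", "arguments": {"plan": [[[0, 0, 0.0008, 0, 0, 0, 1], [0, 0, 0.0008, 0, 0, 0.0048, 1], [0, 0, 0.0008, 0, 0, 0.0095, 1], [0, 0, 0.0008, 0, 0, 0.0095, 1]]]}}

```text
time_s: 3.95
ee_pos: [0.5801, -0.0083, 0.0586]
eef_rot: [3.141, 0.001, 2.739]
force: [-0.4, -0.5, 2.7]
grip_width: 0.0359
grip_force: 8.0
```

```bash
python3 - <<'E'
from look import *
o=st()
E
```

```text
{'time_s': 3.95, 'ee_pos': [0.5801, -0.0083, 0.0586], 'eef_rot': [3.1414, 0.0005, 2.7394], 'force': [-0.3934, -0.5427, 2.7254], 'moment': [-0.0391, 0.0126, 0.0278], 'grip_force': 8.0004, 'grip_width': 0.0359} q6 -1.246
```

Converted, 0.06 rad / 6.2832 = 0.0095.

{"name": "arm_command", "arguments": {"plan": [[[0, 0, 0, 0, 0, 0.0048, 1], [0, 0, 0, 0, 0, 0.0095, 1], [0, 0, 0, 0, 0, 0.0095, 1]]]}}

```text
time_s: 4.25
ee_pos: [0.5801, -0.0083, 0.0585]
eef_rot: [3.141, 0.0, 2.679]
force: [-0.2, 0.6, 4.9]
grip_width: 0.036
grip_force: 8.0
```

```bash
python3 - <<'E'
from look import *
o=st()
E
```

```text
{'time_s': 4.25, 'ee_pos': [0.5801, -0.0083, 0.0585], 'eef_rot': [3.1413, 0.0005, 2.6794], 'force': [-0.1582, 0.6009, 4.8762], 'moment': [0.073, -0.0563, 0.0691], 'grip_force': 8.001, 'grip_width': 0.036} q6 -1.186
```

Converted, 0.05 rad / 6.2832 = 0.008.

{"name": "arm_command", "arguments": {"plan": [[[0, 0, 0, 0, 0, 0.0048, 1], [0, 0, 0, 0, 0, 0.008, 1], [0, 0, 0, 0, 0, 0.008, 1]]]}}

```text
time_s: 4.55
ee_pos: [0.5801, -0.0083, 0.0585]
eef_rot: [3.141, 0.0, 2.63]
force: [0.1, 0.1, 5.1]
grip_width: 0.0356
grip_force: 8.0
```

```bash
python3 - <<'E'
from look import *
o=st()
E
```

```text
{'time_s': 4.55, 'ee_pos': [0.5801, -0.0083, 0.0585], 'eef_rot': [3.1414, 0.0004, 2.6299], 'force': [0.0932, 0.0787, 5.0795], 'moment': [0.0083, -0.1439, 0.1109], 'grip_force': 8.0012, 'grip_width': 0.0356} q6 -1.137
```

Converted, -0.2 mm / 600 = -0.0003, 0.04 rad / 6.2832 = 0.0064.

{"name": "arm_command", "arguments": {"plan": [[[0, 0, -0.0003, 0, 0, 0.0032, 1], [0, 0, -0.0003, 0, 0, 0.0064, 1], [0, 0, -0.0003, 0, 0, 0.0064, 1]]]}}

```text
time_s: 4.85
ee_pos: [0.58, -0.0083, 0.0585]
eef_rot: [3.142, 0.0, 2.589]
force: [0.8, 0.9, 4.4]
grip_width: 0.0359
grip_force: 8.0
```

```bash
python3 - <<'E'
from look import *
o=st(); cams.camera("wrist"); o=st()
E
```

```text
{'time_s': 4.85, 'ee_pos': [0.58, -0.0083, 0.0585], 'eef_rot': [3.1415, 0.0001, 2.5889], 'force': [0.8302, 0.8578, 4.4317], 'moment': [-0.0246, -0.2173, 0.0679], 'grip_force': 8.0014, 'grip_width': 0.0359} q6 -1.096
{'time_s': 4.9, 'ee_pos': [0.58, -0.0083, 0.0585], 'eef_rot': [3.1415, 0.0001, 2.5898], 'force': [0.395, 1.2318, 4.1404], 'moment': [0.0384, -0.1173, 0.0544], 'grip_force': 8.0014, 'grip_width': 0.036} q6 -1.096
```

Only friction, about 0.06 N m. I'll continue.

Converted, 0.06 rad / 6.2832 = 0.0095.

{"name": "arm_command", "arguments": {"plan": [[[0, 0, 0, 0, 0, 0.0048, 1], [0, 0, 0, 0, 0, 0.0095, 1], [0, 0, 0, 0, 0, 0.0095, 1]]]}}

```text
time_s: 5.2
ee_pos: [0.58, -0.0083, 0.0585]
eef_rot: [3.142, 0.0, 2.53]
force: [1.8, -0.8, 4.2]
grip_width: 0.036
grip_force: 8.0
```

```bash
cat > s.py <<'E'
from look import *
o=st(); cams.camera("wrist"); o=ctrl.get_obs(); print('Fz',o['force'][2].round(2),'Mz',o['moment'][2].round(3))
E
python3 s.py
```

```text
{'time_s': 5.2, 'ee_pos': [0.58, -0.0083, 0.0585], 'eef_rot': [3.1416, 0.0002, 2.5297], 'force': [1.7997, -0.8166, 4.2092], 'moment': [-0.0633, -0.2029, 0.1405], 'grip_force': 8.0066, 'grip_width': 0.036} q6 -1.036
Fz 3.3 Mz 0.136
```

Converted, 0.03 rad / 6.2832 = 0.0048.

{"name": "arm_command", "arguments": {"plan": [[[0, 0, 0, 0, 0, 0.0032, 1], [0, 0, 0, 0, 0, 0.0048, 1], [0, 0, 0, 0, 0, 0.0048, 1]]]}}

```text
time_s: 5.55
ee_pos: [0.58, -0.0083, 0.0585]
eef_rot: [3.142, 0.0, 2.5]
force: [1.8, 0.0, 3.7]
grip_width: 0.0359
grip_force: 8.0
```

```bash
python3 s.py
```

```text
{'time_s': 5.55, 'ee_pos': [0.58, -0.0083, 0.0585], 'eef_rot': [3.1416, 0.0001, 2.4996], 'force': [1.788, 0.022, 3.703], 'moment': [-0.1071, -0.268, 0.203], 'grip_force': 8.0134, 'grip_width': 0.0359} q6 -1.006
Fz 3.5 Mz 0.223
```

The moment rises 0.08 N m per 0.03 rad with the peg still proud, so the thread is crossed. I'm stopping and turning back counter-clockwise under light pressure.

Converted, -0.15 rad / 6.2832 = -0.0239.

{"name": "arm_command", "arguments": {"plan": [[[0, 0, 0, 0, 0, -0.008, 1], [0, 0, 0, 0, 0, -0.0159, 1], [0, 0, 0, 0, 0, -0.0239, 1], [0, 0, 0, 0, 0, -0.0318, 1], [0, 0, 0, 0, 0, -0.0398, 1], [0, 0, 0, 0, 0, -0.0477, 1], [0, 0, 0, 0, 0, -0.0477, 1]]]}}

```text
time_s: 6.3
ee_pos: [0.5798, -0.0083, 0.0585]
eef_rot: [-3.142, -0.0, 2.801]
force: [0.2, 0.1, 4.8]
grip_width: 0.0363
grip_force: 8.0
```

```bash
python3 s.py
```

```text
{'time_s': 6.3, 'ee_pos': [0.5798, -0.0083, 0.0585], 'eef_rot': [-3.1416, -0.0004, 2.8005], 'force': [0.1974, 0.1098, 4.7703], 'moment': [-0.031, -0.0059, -0.0975], 'grip_force': 7.9998, 'grip_width': 0.0363} q6 -1.307
Fz 6.1 Mz -0.036
```

Still proud and free. I'll keep turning counter-clockwise.

Converted, -0.2 mm / 600 = -0.0003, -0.12 rad / 6.2832 = -0.0191.

{"name": "arm_command", "arguments": {"plan": [[[0, 0, -0.0003, 0, 0, -0.0064, 1], [0, 0, -0.0003, 0, 0, -0.0127, 1], [0, 0, -0.0003, 0, 0, -0.0191, 1], [0, 0, -0.0003, 0, 0, -0.0191, 1]]]}}

```text
time_s: 6.75
ee_pos: [0.5798, -0.0083, 0.0586]
eef_rot: [-3.142, -0.0, 2.919]
force: [-0.4, 0.2, 3.4]
grip_width: 0.0358
grip_force: 8.0
```

```bash
python3 s.py
```

```text
{'time_s': 6.75, 'ee_pos': [0.5798, -0.0083, 0.0586], 'eef_rot': [-3.1416, -0.0004, 2.9191], 'force': [-0.3837, 0.2287, 3.394], 'moment': [0.0135, -0.0332, -0.0349], 'grip_force': 7.9997, 'grip_width': 0.0358} q6 -1.426
Fz 2.89 Mz -0.008
```

Converted, 0.1 mm / 600 = 0.0002, -0.1 rad / 6.2832 = -0.0159.

{"name": "arm_command", "arguments": {"plan": [[[0, 0, 0.0002, 0, 0, -0.0064, 1], [0, 0, 0.0002, 0, 0, -0.0127, 1], [0, 0, 0.0002, 0, 0, -0.0159, 1], [0, 0, 0.0002, 0, 0, -0.0159, 1]]]}}

```text
time_s: 7.2
ee_pos: [0.5799, -0.0083, 0.0585]
eef_rot: [-3.142, -0.0, 3.019]
force: [0.0, 0.4, 3.4]
grip_width: 0.0362
grip_force: 8.0
```

```bash
python3 s.py
```

```text
{'time_s': 7.2, 'ee_pos': [0.5799, -0.0083, 0.0585], 'eef_rot': [-3.1416, -0.0003, 3.0188], 'force': [0.0421, 0.4136, 3.367], 'moment': [-0.0024, 0.0126, -0.0317], 'grip_force': 8.0, 'grip_width': 0.0362} q6 -1.525
Fz 3.44 Mz -0.031
```

Converted, -0.1 rad / 6.2832 = -0.0159.

{"name": "arm_command", "arguments": {"plan": [[[0, 0, 0, 0, 0, -0.0064, 1], [0, 0, 0, 0, 0, -0.0127, 1], [0, 0, 0, 0, 0, -0.0159, 1], [0, 0, 0, 0, 0, -0.0159, 1]]]}}

```text
time_s: 7.65
ee_pos: [0.5799, -0.0083, 0.0585]
eef_rot: [3.142, -0.0, 3.119]
force: [-0.5, -0.9, 2.5]
grip_width: 0.0362
grip_force: 8.0
```

```bash
python3 s.py
```

```text
{'time_s': 7.65, 'ee_pos': [0.5799, -0.0083, 0.0585], 'eef_rot': [3.1416, -0.0002, 3.119], 'force': [-0.5323, -0.899, 2.4715], 'moment': [0.0471, -0.0343, -0.0398], 'grip_force': 7.9999, 'grip_width': 0.0362} q6 -1.626
Fz 2.58 Mz 0.007
```

Converted, 0.2 mm / 600 = 0.0003, -0.1 rad / 6.2832 = -0.0159.

{"name": "arm_command", "arguments": {"plan": [[[0, 0, 0.0003, 0, 0, -0.0064, 1], [0, 0, 0.0003, 0, 0, -0.0127, 1], [0, 0, 0.0003, 0, 0, -0.0159, 1], [0, 0, 0.0003, 0, 0, -0.0159, 1]]]}}

```text
time_s: 8.1
ee_pos: [0.58, -0.0084, 0.0584]
eef_rot: [-3.141, 0.0, -3.064]
force: [0.3, -0.8, 2.9]
grip_width: 0.0359
grip_force: 8.0
```

```bash
python3 s.py
```

```text
{'time_s': 8.1, 'ee_pos': [0.58, -0.0084, 0.0584], 'eef_rot': [-3.1415, 0.0002, -3.0641], 'force': [0.3403, -0.7913, 2.944], 'moment': [-0.0459, -0.116, -0.0691], 'grip_force': 8.0, 'grip_width': 0.0359} q6 -1.726
Fz 2.61 Mz 0.012
```

Converted, 0.2 mm / 600 = 0.0003, -0.1 rad / 6.2832 = -0.0159.

{"name": "arm_command", "arguments": {"plan": [[[0, 0, 0.0003, 0, 0, -0.0064, 1], [0, 0, 0.0003, 0, 0, -0.0127, 1], [0, 0, 0.0003, 0, 0, -0.0159, 1], [0, 0, 0.0003, 0, 0, -0.0159, 1]]]}}

```text
time_s: 8.55
ee_pos: [0.58, -0.0084, 0.0581]
eef_rot: [-3.141, -0.0, -2.964]
force: [1.7, -1.1, 0.6]
grip_width: 0.0358
grip_force: 8.0
```

```bash
python3 s.py
```

```text
{'time_s': 8.55, 'ee_pos': [0.58, -0.0084, 0.0581], 'eef_rot': [-3.1414, -0.0, -2.9641], 'force': [1.656, -1.0612, 0.5896], 'moment': [-0.379, -0.2858, -0.0659], 'grip_force': 8.0, 'grip_width': 0.0358} q6 -1.826
Fz 1.67 Mz -0.007
```

The vertical force has fallen away and the tool sank slightly, so this is probably the window. I'll lower gently here.

Converted, 1.5 mm / 600 = 0.0025, 1 mm / 600 = 0.0017.

{"name": "arm_command", "arguments": {"plan": [[[0, 0, 0.0008, 0, 0, 0, 1], [0, 0, 0.0017, 0, 0, 0, 1], [0, 0, 0.0025, 0, 0, 0, 1], [0, 0, 0.0025, 0, 0, 0, 1]]]}}

```text
time_s: 9.0
ee_pos: [0.5796, -0.0083, 0.0563]
eef_rot: [3.141, -0.001, -2.964]
force: [0.2, -2.3, 0.4]
grip_width: 0.0361
grip_force: 8.0
```

```bash
python3 s.py
```

```text
{'time_s': 9.0, 'ee_pos': [0.5796, -0.0083, 0.0563], 'eef_rot': [3.1415, -0.0011, -2.9636], 'force': [0.1501, -2.3044, 0.3852], 'moment': [-0.478, -0.0474, 0.033], 'grip_force': 8.0002, 'grip_width': 0.0361} q6 -1.826
Fz -0.4 Mz -0.033
```

Converted, 4 mm / 600 = 0.0067, 3.5 mm / 600 = 0.0058.

{"name": "arm_command", "arguments": {"plan": [[[0, 0, 0.0012, 0, 0, 0, 1], [0, 0, 0.0023, 0, 0, 0, 1], [0, 0, 0.0035, 0, 0, 0, 1], [0, 0, 0.0047, 0, 0, 0, 1], [0, 0, 0.0058, 0, 0, 0, 1], [0, 0, 0.0067, 0, 0, 0, 1], [0, 0, 0.0067, 0, 0, 0, 1]]]}}

```text
time_s: 9.75
ee_pos: [0.5799, -0.0083, 0.0526]
eef_rot: [3.142, -0.0, -2.963]
force: [-1.2, -3.1, -0.3]
grip_width: 0.0361
grip_force: 8.0
```

```bash
python3 s.py
```

```text
{'time_s': 9.75, 'ee_pos': [0.5799, -0.0083, 0.0526], 'eef_rot': [3.1416, -0.0002, -2.9634], 'force': [-1.2269, -3.0846, -0.3271], 'moment': [-0.6004, 0.3273, 0.0094], 'grip_force': 8.0001, 'grip_width': 0.0361} q6 -1.826
Fz -0.42 Mz 0.062
```

Converted, 1.8 mm / 600 = 0.003, 1.5 mm / 600 = 0.0025.

{"name": "arm_command", "arguments": {"plan": [[[0.0002, -0.0008, 0.0008, 0, 0, 0, 1], [0.0003, -0.001, 0.0017, 0, 0, 0, 1], [0.0003, -0.001, 0.0025, 0, 0, 0, 1], [0.0003, -0.001, 0.003, 0, 0, 0, 1], [0.0003, -0.001, 0.003, 0, 0, 0, 1]]]}}

```text
time_s: 10.3
ee_pos: [0.5799, -0.0088, 0.0508]
eef_rot: [3.141, 0.0, -2.963]
force: [0.0, -0.3, -1.6]
grip_width: 0.0359
grip_force: 8.0
```

```bash
python3 s.py
```

```text
{'time_s': 10.3, 'ee_pos': [0.5799, -0.0088, 0.0508], 'eef_rot': [3.1415, 0.0, -2.9633], 'force': [0.0455, -0.3376, -1.5914], 'moment': [0.0132, 0.0175, 0.0339], 'grip_force': 7.9998, 'grip_width': 0.0359} q6 -1.828
Fz -1.58 Mz 0.036
```

Lateral forces are gone. The peg has dropped about 7.8 mm; I'll feel for the bottom.

{"name": "arm_command", "arguments": {"plan": [[[0, 0, 0.0007, 0, 0, 0, 1], [0, 0, 0.0013, 0, 0, 0, 1], [0, 0, 0.0013, 0, 0, 0, 1]]]}}

```text
time_s: 10.65
ee_pos: [0.5798, -0.0089, 0.05]
eef_rot: [3.142, -0.0, -2.963]
force: [-1.0, -0.7, -0.6]
grip_width: 0.0359
grip_force: 8.0
```

```bash
python3 s.py
```

```text
{'time_s': 10.65, 'ee_pos': [0.5798, -0.0089, 0.05], 'eef_rot': [3.1416, -0.0, -2.9634], 'force': [-1.0363, -0.6719, -0.6099], 'moment': [0.0477, 0.0168, -0.03], 'grip_force': 7.9998, 'grip_width': 0.0359} q6 -1.828
Fz -0.68 Mz -0.027
```

Converted, 0.8 mm / 600 = 0.0013, 0.4 mm / 600 = 0.0007.

{"name": "arm_command", "arguments": {"plan": [[[0, 0, 0.0007, 0, 0, 0, 1], [0, 0, 0.0013, 0, 0, 0, 1], [0, 0, 0.0013, 0, 0, 0, 1]]]}}

```text
time_s: 11.0
ee_pos: [0.5799, -0.0089, 0.0493]
eef_rot: [-3.142, 0.0, -2.963]
force: [0.6, 0.7, -1.3]
grip_width: 0.0361
grip_force: 8.0
```

```bash
python3 s.py
```

```text
{'time_s': 11.0, 'ee_pos': [0.5799, -0.0089, 0.0493], 'eef_rot': [-3.1416, 0.0, -2.9634], 'force': [0.6106, 0.7086, -1.2897], 'moment': [0.0065, 0.0209, 0.0237], 'grip_force': 7.9998, 'grip_width': 0.0361} q6 -1.828
Fz -0.06 Mz -0.006
```

Converted, 0.9 mm / 600 = 0.0015, 0.6 mm / 600 = 0.001.

{"name": "arm_command", "arguments": {"plan": [[[0, 0, 0.0005, 0, 0, 0, 1], [0, 0, 0.001, 0, 0, 0, 1], [0, 0, 0.0015, 0, 0, 0, 1], [0, 0, 0.0015, 0, 0, 0, 1]]]}}

```text
time_s: 11.45
ee_pos: [0.58, -0.009, 0.0488]
eef_rot: [-3.141, 0.0, -2.963]
force: [-2.3, -0.2, 3.4]
grip_width: 0.0357
grip_force: 8.0
```

```bash
python3 s.py
```

```text
{'time_s': 11.45, 'ee_pos': [0.58, -0.009, 0.0488], 'eef_rot': [-3.1415, 0.0004, -2.9634], 'force': [-2.343, -0.1726, 3.4151], 'moment': [0.1524, 0.3208, 0.037], 'grip_force': 8.0001, 'grip_width': 0.0357} q6 -1.828
Fz 6.2 Mz 0.016
```

It bottomed at a 9.8 mm drop, leaving about 2.7 mm. Now screwing clockwise, following it down.

Converted, 0.3 mm / 600 = 0.0005, 0.1 mm / 600 = 0.0002, 0.15 rad / 6.2832 = 0.0239.

{"name": "arm_command", "arguments": {"plan": [[[0, 0, 0, 0, 0, 0.008, 1], [0, 0, 0.0002, 0, 0, 0.0159, 1], [0, 0, 0.0005, 0, 0, 0.0239, 1], [0, 0, 0.0005, 0, 0, 0.0239, 1]]]}}

```text
time_s: 11.9
ee_pos: [0.58, -0.0089, 0.0482]
eef_rot: [3.142, 0.0, -3.114]
force: [-0.5, 0.3, 2.2]
grip_width: 0.0356
grip_force: 8.0
```

```bash
python3 s.py
```

```text
{'time_s': 11.9, 'ee_pos': [0.58, -0.0089, 0.0482], 'eef_rot': [3.1415, 0.0005, -3.1142], 'force': [-0.5196, 0.3456, 2.2005], 'moment': [0.2157, -0.1003, -0.0112], 'grip_force': 8.0004, 'grip_width': 0.0356} q6 -1.677
Fz 3.02 Mz 0.068
```

Descending with the thread at low torque. Continuing.

Converted, 0.6 mm / 600 = 0.001, 0.4 mm / 600 = 0.0007, 0.15 rad / 6.2832 = 0.0239.

{"name": "arm_command", "arguments": {"plan": [[[0, 0, 0.0003, 0, 0, 0.008, 1], [0, 0, 0.0007, 0, 0, 0.0159, 1], [0, 0, 0.001, 0, 0, 0.0239, 1], [0, 0, 0.001, 0, 0, 0.0239, 1]]]}}

```text
time_s: 12.35
ee_pos: [0.58, -0.0089, 0.0476]
eef_rot: [3.142, 0.0, 3.02]
force: [0.9, 0.8, 1.6]
grip_width: 0.0356
grip_force: 8.0
```

```bash
python3 s.py
```

```text
{'time_s': 12.35, 'ee_pos': [0.58, -0.0089, 0.0476], 'eef_rot': [3.1415, 0.0003, 3.0204], 'force': [0.9211, 0.7654, 1.6395], 'moment': [0.2183, -0.1208, 0.0699], 'grip_force': 8.0004, 'grip_width': 0.0356} q6 -1.528
Fz 2.54 Mz -0.041
```

Converted, 0.7 mm / 600 = 0.0012, 0.5 mm / 600 = 0.0008, 0.15 rad / 6.2832 = 0.0239.

{"name": "arm_command", "arguments": {"plan": [[[0, 0, 0.0005, 0, 0, 0.008, 1], [0, 0, 0.0008, 0, 0, 0.0159, 1], [0, 0, 0.0012, 0, 0, 0.0239, 1], [0, 0, 0.0012, 0, 0, 0.0239, 1]]]}}

```text
time_s: 12.8
ee_pos: [0.58, -0.009, 0.0469]
eef_rot: [-3.142, 0.0, 2.871]
force: [-0.2, -0.2, 2.6]
grip_width: 0.0359
grip_force: 8.0
```

```bash
python3 s.py
```

```text
{'time_s': 12.8, 'ee_pos': [0.58, -0.009, 0.0469], 'eef_rot': [-3.1416, 0.0003, 2.871], 'force': [-0.1681, -0.2152, 2.6153], 'moment': [0.0371, -0.0575, 0.0098], 'grip_force': 8.0006, 'grip_width': 0.0359} q6 -1.379
Fz 3.22 Mz 0.001
```

Converted, 0.5 mm / 600 = 0.0008, 0.4 mm / 600 = 0.0007, 0.15 rad / 6.2832 = 0.0239.

{"name": "arm_command", "arguments": {"plan": [[[0, 0, 0.0003, 0, 0, 0.008, 1], [0, 0, 0.0007, 0, 0, 0.0159, 1], [0, 0, 0.0008, 0, 0, 0.0239, 1], [0, 0, 0.0008, 0, 0, 0.0239, 1]]]}}

```text
time_s: 13.25
ee_pos: [0.5799, -0.009, 0.0463]
eef_rot: [-3.142, 0.0, 2.721]
force: [0.0, 0.0, 3.5]
grip_width: 0.036
grip_force: 8.0
```

```bash
python3 s.py
```

```text
{'time_s': 13.25, 'ee_pos': [0.5799, -0.009, 0.0463], 'eef_rot': [-3.1415, 0.0, 2.7213], 'force': [0.0174, 0.0258, 3.5437], 'moment': [0.046, -0.1158, -0.0194], 'grip_force': 8.0005, 'grip_width': 0.036} q6 -1.229
Fz 2.29 Mz 0.048
```

Converted, 0.3 mm / 600 = 0.0005, 0.2 mm / 600 = 0.0003, 0.06 rad / 6.2832 = 0.0095.

{"name": "arm_command", "arguments": {"plan": [[[0, 0, 0.0003, 0, 0, 0.0048, 1], [0, 0, 0.0005, 0, 0, 0.0095, 1], [0, 0, 0.0005, 0, 0, 0.0095, 1]]]}}

```text
time_s: 13.6
ee_pos: [0.5799, -0.0089, 0.0461]
eef_rot: [3.141, 0.0, 2.662]
force: [0.5, 0.1, 3.5]
grip_width: 0.036
grip_force: 8.0
```

```bash
python3 s.py
```

```text
{'time_s': 13.6, 'ee_pos': [0.5799, -0.0089, 0.0461], 'eef_rot': [3.1415, 0.0002, 2.6618], 'force': [0.4804, 0.0759, 3.4786], 'moment': [0.0965, -0.1003, -0.0339], 'grip_force': 8.0003, 'grip_width': 0.036} q6 -1.17
Fz 3.56 Mz -0.029
```

Converted, 0.2 mm / 600 = 0.0003, 0.1 mm / 600 = 0.0002, 0.06 rad / 6.2832 = 0.0095.

{"name": "arm_command", "arguments": {"plan": [[[0, 0, 0.0002, 0, 0, 0.0048, 1], [0, 0, 0.0003, 0, 0, 0.0095, 1], [0, 0, 0.0003, 0, 0, 0.0095, 1]]]}}

```text
time_s: 13.95
ee_pos: [0.58, -0.0088, 0.0461]
eef_rot: [3.141, 0.0, 2.601]
force: [-1.0, 1.1, 5.5]
grip_width: 0.036
grip_force: 8.0
```

```bash
python3 s.py
```

```text
{'time_s': 13.95, 'ee_pos': [0.58, -0.0088, 0.0461], 'eef_rot': [3.1412, 0.0004, 2.6013], 'force': [-0.9808, 1.1062, 5.495], 'moment': [0.2409, -0.055, 0.0039], 'grip_force': 8.0003, 'grip_width': 0.036} q6 -1.109
Fz 5.82 Mz 0.039
```

The peg has come down 12.4 mm in total and no longer sinks, so the flange is probably on the collar. A small turn should confirm the stop.

Converted, -0.1 mm / 600 = -0.0002, 0.05 rad / 6.2832 = 0.008.

{"name": "arm_command", "arguments": {"plan": [[[0, 0, -0.0002, 0, 0, 0.0048, 1], [0, 0, -0.0002, 0, 0, 0.008, 1], [0, 0, -0.0002, 0, 0, 0.008, 1]]]}}

```text
time_s: 14.3
ee_pos: [0.58, -0.0088, 0.0461]
eef_rot: [3.141, 0.0, 2.55]
force: [0.2, 2.4, 6.1]
grip_width: 0.0361
grip_force: 8.0
```

```bash
python3 s.py
```

```text
{'time_s': 14.3, 'ee_pos': [0.58, -0.0088, 0.0461], 'eef_rot': [3.1412, 0.0003, 2.5501], 'force': [0.2094, 2.4097, 6.103], 'moment': [0.4746, -0.1246, 0.0752], 'grip_force': 8.0027, 'grip_width': 0.0361} q6 -1.058
Fz 5.33 Mz 0.081
```

Converted, -0.3 mm / 600 = -0.0005, 0.04 rad / 6.2832 = 0.0064.

{"name": "arm_command", "arguments": {"plan": [[[0, 0, -0.0005, 0, 0, 0.0032, 1], [0, 0, -0.0005, 0, 0, 0.0064, 1], [0, 0, -0.0005, 0, 0, 0.0064, 1]]]}}

```text
time_s: 14.65
ee_pos: [0.5799, -0.0088, 0.0461]
eef_rot: [3.141, 0.0, 2.509]
force: [2.1, 4.0, 2.5]
grip_width: 0.0359
grip_force: 8.0
```

```bash
python3 s.py
```

```text
{'time_s': 14.65, 'ee_pos': [0.5799, -0.0088, 0.0461], 'eef_rot': [3.1414, 0.0, 2.5091], 'force': [2.109, 3.9948, 2.541], 'moment': [0.5835, -0.4946, 0.2242], 'grip_force': 8.01, 'grip_width': 0.0359} q6 -1.017
Fz 1.44 Mz 0.212
```

The torque stop is reached at about 0.22 N m, below the collar's slip limit. I'll ease off the spring load, release and rise.

Converted, -140 mm / 600 = -0.2333, -100 mm / 600 = -0.1667, -0.04 rad / 6.2832 = -0.0064.

{"name": "arm_command", "arguments": {"plan": [[[0, 0, 0, 0, 0, -0.0064, 1], [0, 0, 0, 0, 0, -0.0064, 1], [0, 0, 0, 0, 0, -0.0064, -1], [0, 0, 0, 0, 0, -0.0064, -1], [0, 0, 0, 0, 0, -0.0064, -1], [0, 0, 0, 0, 0, -0.0064, -1], [0, 0, 0, 0, 0, -0.0064, -1], [0, 0, -0.0167, 0, 0, -0.0064, -1], [0, 0, -0.05, 0, 0, -0.0064, -1], [0, 0, -0.1, 0, 0, -0.0064, -1], [0, 0, -0.1667, 0, 0, -0.0064, -1], [0, 0, -0.2333, 0, 0, -0.0064, -1]]]}}

```text
time_s: 15.9
ee_pos: [0.5795, -0.0089, 0.1883]
eef_rot: [-3.141, -0.0, 2.55]
force: [0.1, 0.1, 0.6]
grip_width: 0.0941
grip_force: 0.0
```

```bash
python3 s.py; python3 - <<'E'
from look import *
i=cams.camera_info("wrist");p,d=cams.camera("wrist");W=cloud(dict(d=d,**i))
black=(p.max(-1)<60)
for x,y in((.6187,.117),(.58,-.007),(.541,-.13)):
    m=black&(np.hypot(W[...,0]-x,W[...,1]-y)<.04)&(W[...,2]>.07)&(W[...,2]<.11)
    if m.any(): print(x,m.sum(),np.percentile(W[m][:,2],[25,50,75]).round(4))
p,d=cams.camera("side");i=cams.camera_info("side");W=cloud(dict(d=d,**i));black=(p.max(-1)<60)
for x,y in((.6187,.117),(.58,-.007),(.541,-.13)):
    m=black&(np.hypot(W[...,0]-x,W[...,1]-y)<.04)&(W[...,2]>.07)&(W[...,2]<.11)
    if m.any(): print('side',x,m.sum(),np.percentile(W[m][:,2],[50,75,95]).round(4))
cv2.imwrite("pics/s2.png",cv2.resize(p[120:300,190:350],None,fx=3,fy=3))
E
```

```text
{'time_s': 15.9, 'ee_pos': [0.5795, -0.0089, 0.1883], 'eef_rot': [-3.1415, -0.0001, 2.5498], 'force': [0.1033, 0.1256, 0.5984], 'moment': [-0.0433, 0.0633, 0.0033], 'grip_force': 0.0, 'grip_width': 0.0941} q6 -1.058
Fz 7.37 Mz -0.047
0.6187 1009 [0.0805 0.0815 0.0822]
0.58 330 [0.0798 0.0812 0.082 ]
0.541 1266 [0.081  0.0817 0.0823]
side 0.6187 218 [0.0803 0.0815 0.0836]
side 0.58 259 [0.0807 0.082  0.0833]
side 0.541 324 [0.0807 0.0817 0.0833]
```

View pics/s2.png

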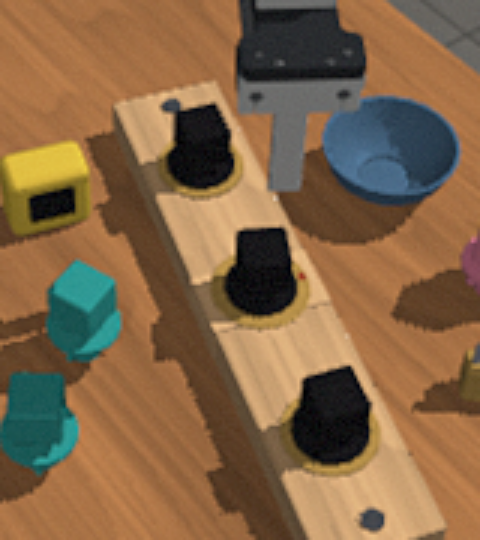

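The middle peg (crop 265,275) stands upright. Its top is level with the fitted pegs (81.2 mm against 81.5 and 81.7), the red dot (302,275) looks unmoved, and the gripper is clear. Handing in.

```bash
python3 -c "
from station import ctrl
print(ctrl.hand_in())"
```

```text
the job is handed in; nothing more can be done
None
```

The middle peg is screwed home and released, and the job is handed in: it bound crossed at first, so I turned it back until it dropped into the thread, and its top is now level with the fitted pegs (81.2 mm against about 81.6 mm), with the red mark looking unmoved and torque never read above about 0.22 N m.

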